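Open the spring cover of the bench power box and take out the spent battery pack

ROBOT

A 6-joint arm with a two-finger parallel gripper is mounted at the origin on the work surface. World frame = base frame: x ahead of the robot, y to its left, z up, the work surface at z = 0. Lengths are in mm, angles in rad, forces in N, time in s.
With the tool pointing down it reaches from about 275 to 825 mm from the base axis. Payload 5.2 kg.
Tool frame: the origin (TCP) lies at the very end of the fingers, on their centre line; the grasp point (between the pads) lies 19 mm behind it; z points along the fingers, y is the direction in which the jaws open and shut (so a half turn about z gives the same grasp; the last joint's range is limited). The gripper opens to 93 mm and grips with 3 to 60 N. Pads are 15 mm wide; open, the fingers measure 128 mm over their backs; the gripper's body (75 mm by 188 mm) begins 65 mm behind the grasp point.
Start: joints at [-1.314, 0.259, 1.535, -0, 1.348, -0.203], TCP at [244.093, -492.873, 218.653] pointing down, gripper open.
Joint ranges: [-3.14, 3.14], [-0.91, 2.08], [0.19, 2.58], [-1.22, 4.36], [0.22, 2.71], [-3.12, 3.12]. Speed limits (rad/s): [2.57, 2.57, 3.14, 3.14, 3.14, 3.14].

INTERFACE

Orientations are given as [roll, pitch, yaw] about the fixed x, y, z axes, in that order (R = Rz(yaw) Ry(pitch) Rx(roll)).
In Python, from bench import robot gives the robot as it stands. The module is installed in compiled form; this text tells all that it offers. Calls block until the motion is done:
- robot.move_ptp(position, orientation): joint-space move of the TCP to a pose.
- robot.move_linear(position, ori=None, speed=150, f_stop=None): straight line of the TCP; ori=None keeps the orientation; speed is the mean speed in mm/s. With f_stop (N) it stops when the force on the tool has changed by that much, and returns True; else False.
- robot.move_j(angles): joint-space move.
- robot.move_gripper(opening): opening from 0.0 (shut) to 1.0 (fully open); the grip force is fixed at half the most; returns when the fingers have stopped.
- robot.sleep(seconds).
- robot.inverse_kinematics(position, orientation): joint angles nearest the present ones, or None.
- robot.get_image(name): name is "side" or "top" or "wrist"; returns a dict with "img" (480x640x3 uint8, blue, green, red), "fovy" (degrees; the focal length in pixels is half the picture's height over the tangent of half this angle, whatever the lens; pixels are square), "cx", "cy" (the principal point, pixels), "eye" and "orientation" of the camera in the world. Camera axes: x right, y down, z forward; pixel columns grow to the right and rows downward; lengths in mm; the calibration is good to about 2 mm. The wrist camera is an equidistant fisheye: a pixel r from the principal point sees the ray r / f radians off the axis. A picture is of the moment at which its call begins. There is no depth.
A pose or a line that the arm cannot do raises robot.MotionError and nothing moves.
- robot.hand_in(): hands the job in, once; it reports no verdict.
Readings, each from a call of its own:
- robot.current_t(): time.
- robot.current_qpos(): joint angles.
- robot.current_joint_vel(): joint speeds.
- robot.current_joint_efforts(): joint torques, N m.
- robot.current_tcp_pos(): TCP position.
- robot.current_eef_rot(): TCP orientation.
- robot.current_contact_force(): force on the tool from outside, world axes, zero at the start.
- robot.current_ft_torque(): the same for the moment, N m.
- robot.current_gripper_width(): opening from 0.0 (shut) to 1.0 (fully open).
Only numpy, scipy, OpenCV 4.12 (cv2) and the standard library are available. Lean on these libraries where they do the work, as an engineer would, in place of code of your own. Each camera call takes 0.05 s, during which the arm holds its last target. There are 200 camera calls.

TASK

Slide the thumb latch on the power box sideways so that its sprung cover swings open, then lift the battery pack out and set it down, without dropping it, flat and rib upwards inside the empty metal tray; leave the cover open. The latch gives to one side only and nothing shows which: feel for it gently, and when it stops dead do not force it but try the other side. Leave the brick, the brass panel and the jar where they are.

Things in the scene. Friction and masses are not known exactly. Their poses are not given: they have to be found in the camera images.
- case: Grey painted steel power box fixed to the bench, 230 mm long (its x) by 150 mm wide (its y) by 85 mm high. Origin: centre of its underside. x points from the latch end to the hinge end, y sideways (the latch slides along it), z up. A solid flat deck, top at z = 85 mm, reaches from x = -115 to -35 mm and carries the latch. The open-topped battery pocket behind it spans x = -35 to 95 mm and y = -51 to 51 mm, its floor at z = 10 mm and its rim at z = 85 mm.
- latch_knob (a point): Centre of the black ribbed thumb knob of the latch, 28 mm (case x) by 30 mm (case y) by 28 mm high, standing on the deck; at rest at x = -84, y = 0, z = 100 mm of the case. Its flat sides face case +y and -y; the deck beside them is free for fingers. A 14 mm wide steel tongue on it lies over the equally wide steel tab in the middle of the cover's front edge and holds the cover down. The knob breaks if the fingers' total force on it, pushing or squeezing, passes 30 N.
- latch (a joint): Travel of the latch along case +y in m; 0 at rest, where a spring (150 N/m) brings it back. To one side it runs up to 22 mm, needing about 2 to 6 N, and frees the cover once 14 to 15 mm from rest; to the other side it stops dead about 5 mm from rest. Which side is free changes from start to start and cannot be seen. It must be held over until the cover has risen.
- cover (a joint): Angle of the steel cover (135 mm long, 118 mm wide, 6 mm thick, plus a tab 20 mm long) in rad: 0 shut on the rim, 1.8 fully open, leaning back past upright. Hinge axis along case y at x = 100, z = 88 mm of the case. Once free its spring swings it open by itself in about a second and holds it there.
- pack_center (a point): Black battery pack, 0.3 to 0.5 kg, lying in the pocket under the cover (unseen until it is open), its x and y along those of the case. A block 112 mm (x) by 84 mm (y) by 36 mm high with a grip rib along x on top, 80 mm long, 14 mm thick (y) and 28 mm high, in the middle; 64 mm high in all. The point is the centre, half-way up (32 mm over its underside); the rib's top is 32 mm above it and the block's top 4 mm above it. In the pocket it has 9 mm of play on every side.
- pack: The same battery pack: centre of its underside; z up, x along the rib.
- tray_in (a point): Centre of the inner floor, 4 mm above the bench, of an empty shallow aluminium tray fixed to the bench, 200 mm (its x) by 150 mm (its y) outside, 30 mm high, walls 4 mm thick.
- brick: Bystander: loose firebrick, 75 by 180 by 55 mm; centre of its underside.
- panel: Bystander: loose ornamental brass panel, 65 by 190 by 10 mm; centre of its underside.
- jar: Bystander: white flux jar, 72 mm across, 85 mm high; centre of its underside.
There are look-alikes about, which are no part of the job. There is more than one size of the part that bears tray_in; the job needs the larger.

How it is judged:
By the outcome, as a careful person would: the job done as asked, in the order asked, and still so for the second after the job is handed in, with the robot touching nothing.
It also fails if it takes over 64 s, if anything falls off the work surface, if the arm or the gripper's body presses on something with over 40 N, if the wrist force passes 120 N, or if a joint passes its speed limit or range.

## Working session

There is one attempt and no reset: what is moved stays moved. The work goes in short steps, each a Python script; the robot and the scene stay as the last script left them, time stands still between calls to the robot, and variables do not carry over. Pictures are saved under pics/ and viewed, about 8 in all and at most 12, crops included, and the job is handed in when it is done.

```bash
mkdir -p pics; cat > h.py <<'E'
import numpy as np, cv2
from bench import robot
from scipy.spatial.transform import Rotation as R
def snap(name,fn):
    d=robot.get_image(name); cv2.imwrite('pics/'+fn,d['img']); np.save('pics/'+fn+'.npy',d,allow_pickle=True); return d
def load(fn): return np.load('pics/'+fn+'.npy',allow_pickle=True).item()
def rot(d):
    o=np.array(d['orientation'],float)
    return o if o.shape==(3,3) else R.from_euler('xyz',o).as_matrix()
def ray(d,u,v,fish=False):
    f=240/np.tan(np.radians(d['fovy'])/2); x=u-d['cx']; y=v-d['cy']
    if fish:
        r=np.hypot(x,y); t=r/f; k=np.sin(t)/max(r,1e-9); c=np.array([x*k,y*k,np.cos(t)])
    else: c=np.array([x/f,y/f,1])
    return np.array(d['eye'],float), rot(d)@c
def onz(d,u,v,z,fish=False):
    e,r=ray(d,u,v,fish); return e+r*(z-e[2])/r[2]
def proj(d,p):
    f=240/np.tan(np.radians(d['fovy'])/2); c=rot(d).T@(np.array(p,float)-np.array(d['eye'])); return d['cx']+f*c[0]/c[2], d['cy']+f*c[1]/c[2]
E
python3 - <<'E'
from h import *
for n in('top','side'):
    d=snap(n,n+'1.png'); print(n,d['fovy'],d['cx'],d['cy'],d['eye'],d['orientation'])
print(robot.current_t(),robot.current_eef_rot())
E
```

```text
top 50.86946216988856 324.6168296215076 244.801332516471 [ 396.82163851    3.02163474 1436.18270474] [-3.02119537 -0.01525216 -1.56217847]
side 54.979096047241995 314.3559769328857 239.96795187814837 [466.79924912 783.00256508 652.43774172] [-2.16453817 -0.00805255 -3.00984759]
0.1 [-3.14005770e+00 -3.25455376e-04  4.59793164e-01]
```

View pics/top1.png

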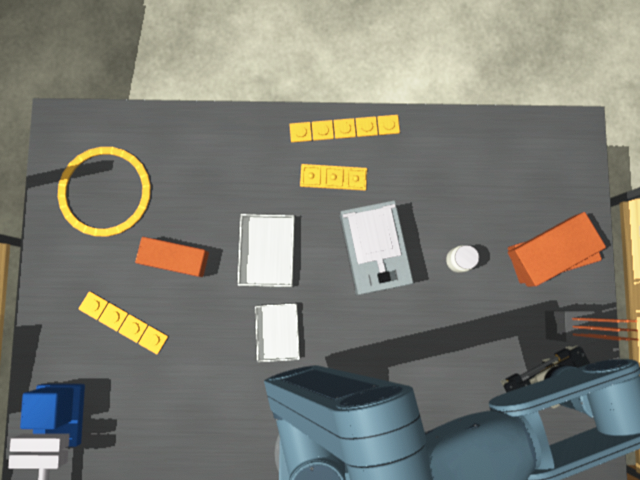

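View pics/side1.png

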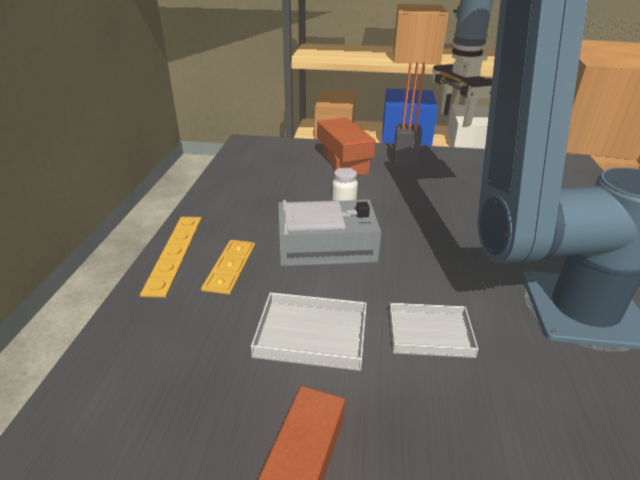

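Top view: the grey case has its deck and black knob at about (384,277) and its hinge end near (370,208). The larger tray is at (239–295, 214–287), the jar at (462,258), and the small look-alike tray at (277,332). Next I'll turn these into positions.

```bash
python3 - <<'E'
from h import *
d=load('top1.png'); im=d['img'].astype(int)
hsv=cv2.cvtColor(d['img'],cv2.COLOR_BGR2HSV)
def rect(mask,off):
    cs,_=cv2.findContours(mask.astype(np.uint8),cv2.RETR_EXTERNAL,cv2.CHAIN_APPROX_NONE)
    c=max(cs,key=cv2.contourArea)+np.array(off); return cv2.boxPoints(cv2.minAreaRect(c))
def show(n,b,z):
    P=np.array([onz(d,u,v,z) for u,v in b]); s=[np.linalg.norm(P[i]-P[(i+1)%4])for i in range(4)]
    e=P[1]-P[0]; print(n,b.round(1).tolist(),P.mean(0).round(1),np.round(s,1),'ang',np.degrees(np.arctan2(e[1],e[0])).round(1))
g=d['img'].min(2)
for th in(100,120,140):
    x0,y0,x1,y1=325,190,425,305
    show('case%d'%th,rect(g[y0:y1,x0:x1]>th,(x0,y0)),85)
    x0,y0,x1,y1=228,200,310,296
    show('tray%d'%th,rect(g[y0:y1,x0:x1]>th,(x0,y0)),30)
k=(d['img'].max(2)[262:292,370:402]<45); b=rect(k,(370,262)); show('knob',b,114)
for u,v in((384,277),):print(onz(d,u,v,114))
print(onz(d,462,258,85))
c=d['img'][190:305,325:425]; cv2.imwrite('pics/c1.png',cv2.resize(c,None,fx=5,fy=5,interpolation=cv2.INTER_CUBIC))
E
```

```text
case100 [[325.0, 190.0], [424.0, 190.0], [424.0, 304.0], [325.0, 304.0]] [ 558.  -151.1   85. ] [271.5 310.5 264.1 309.5] ang -89.3
tray100 [[228.0, 200.0], [309.0, 200.0], [309.0, 295.0], [228.0, 295.0]] [559.4 140.   30. ] [229.1 268.2 223.9 267.6] ang -89.3
case120 [[338.8999938964844, 210.6999969482422], [394.79998779296875, 198.89999389648438], [412.6000061035156, 283.5], [356.70001220703125, 295.20001220703125]] [ 557.  -154.2   85. ] [156.5 234.8 153.4 233.7] ang -77.3
tray120 [[236.3000030517578, 285.8999938964844], [238.60000610351562, 212.3000030517578], [294.0, 214.10000610351562], [291.70001220703125, 287.70001220703125]] [551.6 149.2  30. ] [207.2 156.3 207.4 153.6] ang -0.1
case140 [[340.0, 211.0], [394.6000061035156, 199.60000610351562], [412.1000061035156, 282.8999938964844], [357.5, 294.29998779296875]] [ 557.2 -155.1   85. ] [152.9 231.2 149.9 230.1] ang -77.4
tray140 [[236.39999389648438, 285.29998779296875], [238.6999969482422, 212.60000610351562], [294.0, 214.3000030517578], [291.70001220703125, 287.0]] [552.2 149.2  30. ] [204.6 156.  204.8 153.3] ang -0.1
knob [[377.79998779296875, 274.1000061035156], [387.8999938964844, 271.5], [389.8999938964844, 279.79998779296875], [379.79998779296875, 282.29998779296875]] [ 473.7 -171.9  114. ] [27.5 22.2 27.5 22.2] ang -75.5
[ 473.50029231 -172.32571359  114.        ]
[ 528.46743464 -387.45399198   85.        ]
```

View pics/c1.png

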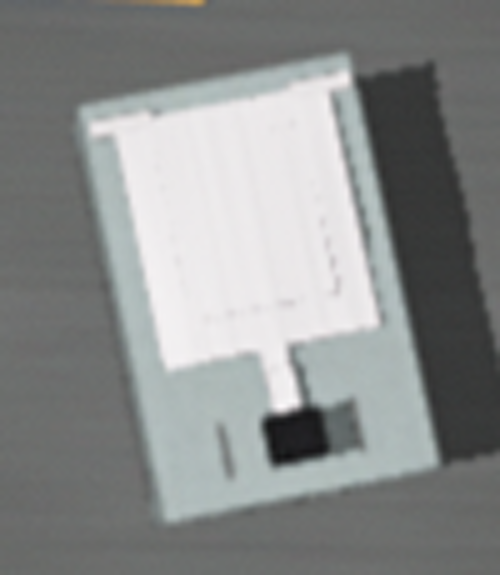

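The crop shows the knob at about (384,277) px, with the tongue on the cover tab and the cover shut. The mask sizes agree with those given: the case measures 231×152 and the tray 205×155. The case is at about (557,-155) with yaw 12.6°, the tray at (552,149) with yaw about 0. I'll move above the knob and look from close by.

```bash
cat >> h.py <<'E'
C=np.array([556.5,-154.5]); A=np.radians(12.6)
def cw(x,y,z,C=C): return [C[0]+x*np.cos(A)-y*np.sin(A), C[1]+x*np.sin(A)+y*np.cos(A), z]
def inv(p,C=C):
    p=np.array(p[:2])-C; return np.array([p[0]*np.cos(A)+p[1]*np.sin(A), -p[0]*np.sin(A)+p[1]*np.cos(A)])
D=[np.pi,0,A]
E
python3 - <<'E'
from h import *
p=cw(-88,0,190); print(p,robot.inverse_kinematics(p,D))
robot.move_ptp(p,D); robot.move_gripper(0.5)
d=snap('wrist','w1.png'); print(d['eye'],d['orientation'],d['fovy'],d['cx'],d['cy'],robot.current_t(),robot.current_tcp_pos(),robot.current_gripper_width(),robot.current_contact_force())
E
```

```text
[np.float64(470.61932494939026), np.float64(-173.69660524289574), 190] [-5.76278666e-01  1.93926499e-01  1.69196550e+00 -4.44089210e-16
  1.25570066e+00  7.74606175e-01]
[ 544.66714513 -158.23164328  355.82853696] [ 2.86995228e+00  1.70596524e-03 -1.34930432e+00] 65.70646984690485 319.69939255230906 240.18239991233122 2.5083 [ 470.63761323 -173.64531706  190.02612609] 0.5020941768832398 [-0.11905944 -0.35780574  0.0187496 ]
```

View pics/w1.png

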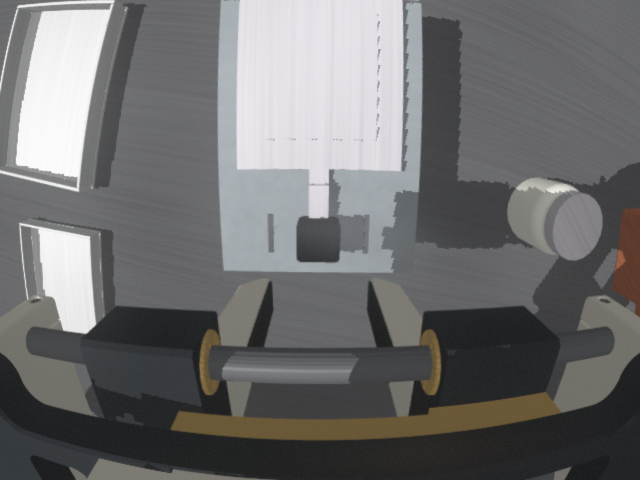

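```bash
python3 - <<'E'
from h import *
d=load('w1.png')
for u,v,z in((297,261,114),(340,261,114),(224,271,85),(413,271,85),(223,100,85),(421,100,85),(308,190,91),(329,190,91)):
    p=onz(d,u,v,z,True); print(u,v,p.round(1),inv(p).round(1))
E
```

```text
297 261 [ 460.9 -160.7  114. ] [-94.6  14.8]
340 261 [ 467.4 -189.5  114. ] [-94.5 -14.7]
224 271 [ 429.4 -105.8   85. ] [-113.4   75.3]
413 271 [ 462.5 -252.1   85. ] [-113.   -74.7]
223 100 [559.3 -81.9  85. ] [18.6 70.2]
421 100 [ 591.3 -223.3   85. ] [ 19.  -74.8]
308 190 [ 507.2 -157.6   91. ] [-48.8   7.7]
329 190 [ 510.5 -172.3   91. ] [-48.7  -7.3]
```

The wrist view shows the knob at about (318,240) px, centred between the fingers, and the case corners agree with my estimate within 2 mm. I'll go down astride the knob and feel gently to each side.

```bash
python3 - <<'E'
from h import *
print('down',robot.move_linear(cw(-86,0,92),speed=80,f_stop=6),robot.current_tcp_pos())
def st(n): print(n,round(robot.current_t(),2),inv(robot.current_tcp_pos()).round(1),robot.current_contact_force().round(1))
st('at')
for s in(1,-1):
    hit=robot.move_linear(cw(-86,s*31,92),speed=25,f_stop=9); print(s,hit); st('end')
    if not hit: break
    robot.move_linear(cw(-86,0,92),speed=60); st('back')
robot.sleep(1.2); st('held')
snap('side','s2.png')
E
```

```text
down False [ 472.94419756 -173.5187598    92.52034244]
at 3.88 [-85.7  -0.3] [0.3 0.6 0.1]
1 True
end 4.62 [-85.9  14.7] [ 0.7 -3.4  1. ]
back 5.03 [-86.2  -0.3] [-0.4 -0.5  0.1]
-1 True
end 6.14 [-86.7 -28.1] [-0.2  1.5  1.7]
back 6.74 [-85.8   0. ] [ 0.5 -0.  -0.5]
held 7.94 [-86.  -0.] [-0.2  0.8  0.5]
```

View pics/s2.png

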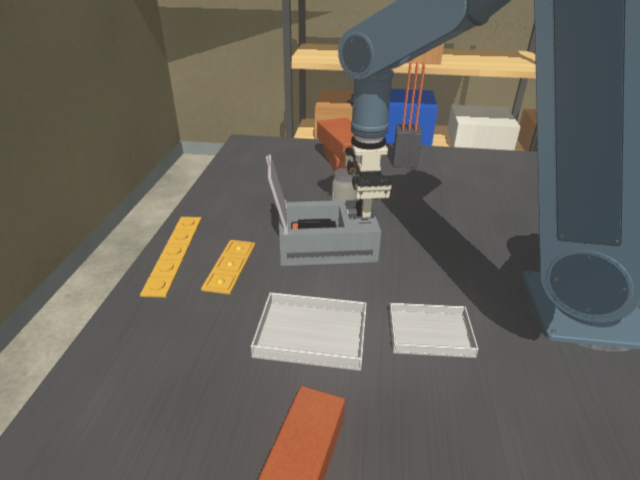

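The view shows the cover standing open, with its edge at (275,190) px, and the pack visible in the pocket. The free side was -y. Next I'll rise, flip the wrist so its camera stays clear of the cover, and look at the pack.

```bash
python3 - <<'E'
from h import *
robot.move_linear(cw(-86,0,250),speed=200)
q=np.array(robot.current_qpos()); q[5]-=np.pi; robot.move_j(list(q)); 
D2=robot.current_eef_rot(); print(D2)
robot.move_linear(cw(30,0,210),speed=200); robot.move_gripper(0.45)
print(robot.current_t(),robot.current_tcp_pos(),robot.current_qpos())
snap('wrist','w2.png')
E
```

```text
[ 3.13658876 -0.0055122  -2.92212458]
12.7 [ 585.46410421 -148.28653931  210.62563426] [-4.32863706e-01  3.64531900e-01  1.40600933e+00  4.88996068e-04
  1.37742813e+00 -2.22302397e+00]
```

View pics/w2.png

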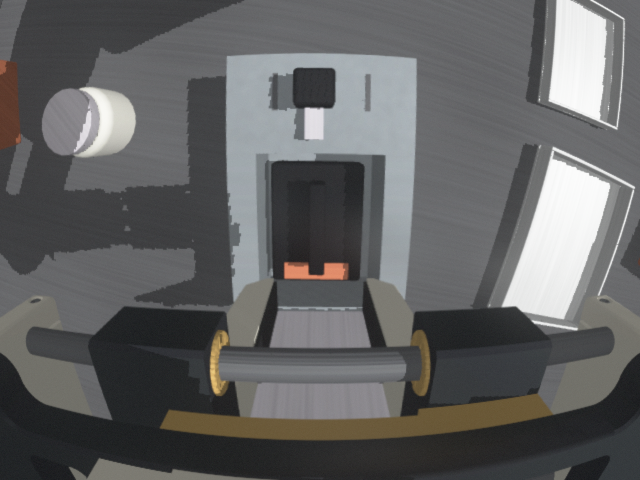

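The pack is seen in the pocket: its block spans columns 273–363 and rows 162–280, and the rib is at columns 309–325, rows 181–275. I'll compute its offset.

```bash
python3 - <<'E'
from h import *
d=load('w2.png')
for u,v,z in((273,163,46),(363,163,46),(275,278,46),(361,278,46),(309,182,74),(325,182,74),(309,273,74),(324,273,74),(228,57,85),(416,57,85),(294,68,114),(335,68,114)):
    print(u,v,z,inv(onz(d,u,v,z,True)).round(1))
p=cw(0,0,0)
for q in([552,149,100],[552,149,54]): 
    for y in(0,np.pi,-np.pi): print(robot.inverse_kinematics(q,[np.pi,0,y]))
E
```

```text
273 163 46 [-23.6 -41.6]
363 163 46 [-23.6  38.5]
275 278 46 [ 85.  -42.7]
361 278 46 [85.1 39.6]
309 182 74 [-9.3 -8.9]
325 182 74 [-9.3  4.1]
309 273 74 [69.4 -9.4]
324 273 74 [69.4  3.6]
228 57 85 [-112.8  -72.6]
416 57 85 [-113.4   76. ]
294 68 114 [-95.3 -18.4]
335 68 114 [-95.2  10.2]
[ 6.86214590e-02  4.01109837e-01  1.64045289e+00 -4.44089210e-16
  1.10002993e+00  1.63941779e+00]
[ 0.06862146  0.40110984  1.64045289  0.          1.10002993 -1.50217487]
[ 0.06862146  0.40110984  1.64045289  0.          1.10002993 -1.50217487]
[ 6.86214590e-02  4.55440627e-01  1.68614853e+00 -4.44089210e-16
  1.00000350e+00  1.63941779e+00]
[ 0.06862146  0.45544063  1.68614853  0.          1.0000035  -1.50217487]
[ 0.06862146  0.45544063  1.68614853  0.          1.0000035  -1.50217487]
```

```bash
python3 - <<'E'
from h import *
D2=[np.pi,0,A-np.pi]
robot.move_linear(cw(30,-2,110),D2,speed=120)
print('hit',robot.move_linear(cw(30,-2,50),D2,speed=60,f_stop=8),robot.current_tcp_pos())
z0=robot.current_tcp_pos()[2]
robot.move_gripper(0.0); w=robot.current_gripper_width(); print('w',w*93,robot.current_contact_force())
if w>0.1:
    robot.move_linear(cw(30,-2,60),D2,speed=20); robot.move_linear(cw(28,0,215),D2,speed=90)
    print('w',robot.current_gripper_width()*93,robot.current_contact_force(),z0,robot.current_t())
snap('side','s3.png')
E
```

```text
hit False [ 586.59032599 -150.03562264   50.43782707]
w 13.766025324953246 [ 0.10303312 -0.42541908  1.2828274 ]
w 13.971612070352272 [ 0.1892761   0.48014856 -5.46541505] 50.437827066532165 17.975
```

View pics/s3.png

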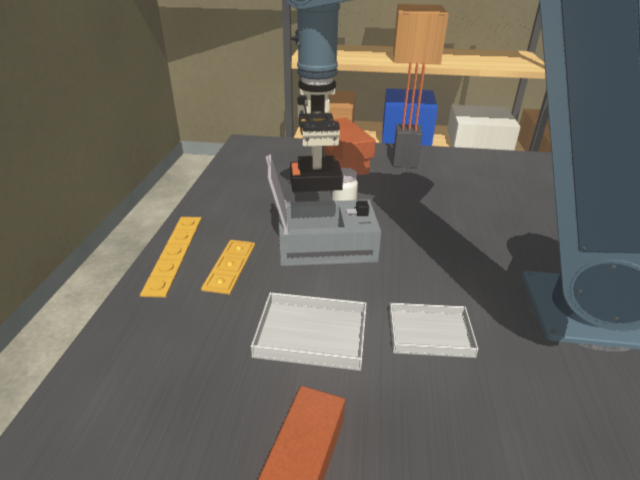

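The pack is held level above the case at about (315,175) px, and the cover is still open. The grip width of 14 mm matches the rib. I'll carry the pack to the tray and lower it until it touches.

```bash
python3 - <<'E'
from h import *
robot.move_linear(cw(0,150,200),[np.pi,0,A-np.pi],speed=150)
DP=[np.pi,0,-np.pi]
robot.move_ptp([552,149,130],DP)
print(robot.current_gripper_width()*93,robot.current_contact_force(),robot.current_tcp_pos())
robot.move_linear([552,149,56],DP,speed=60)
hit=robot.move_linear([552,149,41],DP,speed=12,f_stop=3); p=robot.current_tcp_pos()
print('touch',hit,p,robot.current_contact_force(),robot.current_t())
snap('side','s4.png')
E
```

```text
13.635654988347529 [ 0.79273503 -0.55448576 -4.50236205] [552.49807925 148.42398361 129.83869708]
touch True [551.92054367 149.00523883  44.13830603] [ 0.30455246 -0.09095376  7.15901622] 22.2333
```

View pics/s4.png

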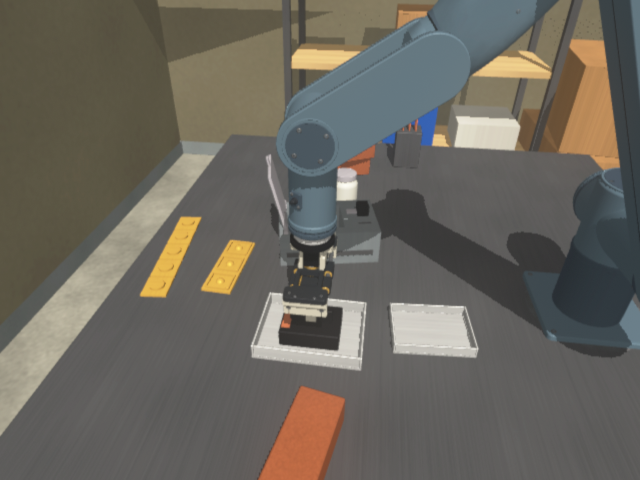

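The pack rests centred in the larger tray at about (310,328) px, and it touched at z = 44 as expected. I'll release it, back off and check.

```bash
python3 - <<'E'
from h import *
robot.move_gripper(0.4)
p=robot.current_tcp_pos(); DP=[np.pi,0,-np.pi]
robot.move_linear([p[0],p[1],75],DP,speed=40); robot.move_linear([p[0],p[1],230],DP,speed=150)
robot.move_ptp([380,60,300],DP); robot.sleep(0.3)
print(robot.current_t(),robot.current_contact_force()); snap('side','s5.png')
E
```

```text
26.1667 [-0.44906785  0.03497671 -0.53828176]
```

View pics/s5.png

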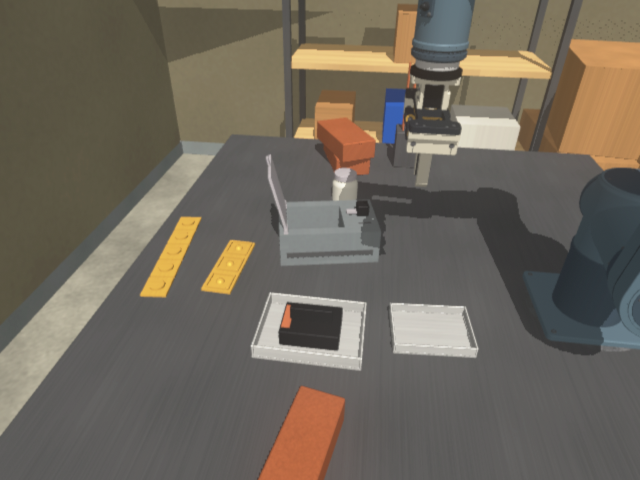

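The pack lies flat with its rib up in the larger tray at about (311,325) px. The cover is open, the pocket is empty, and the bystanders in view have not moved.

```bash
python3 -c "
from h import *
robot.hand_in()"
```

```text
the job is handed in; nothing more can be done
```

The battery pack is lying flat, rib up, in the larger tray, and the cover is still open. I handed the job in at about 26 s of the 64 s allowed.

- **Latch:** I felt for it with a 9 N force stop. The first side (case +y) stopped dead after about 7 mm of push, so I backed off without forcing it. The other side (case -y) ran to about 20 mm and the cover swung open. The 9 N stop also tripped there, near the end of the latch's travel. That is above the 2–6 N expected, but well under the knob's 30 N limit.
- **Pack:** I gripped it by the rib with the jaws reading 14 mm, the rib's thickness, and they held that width through the lift and carry. It touched down at a tool height of 44 mm, exactly as computed, and was not dropped.
- **Last check:** The final side picture shows the pack near the middle of the tray, the cover open and the pocket empty. The jar and the bricks in view appear unmoved. I judged this by eye and did not measure the bystanders again. I never singled out the brass panel, so I did not check it, but the arm touched nothing apart from the latch and the pack.

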